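# Open the push-and-turn cap of the clamped canister

## Robot

A 6-joint arm with a two-finger parallel gripper is mounted at the origin on a cart in front of the work surface, level with it; the furniture and walls round the work are solid. World frame = base frame: x ahead of the robot, y to its left, z up, the work surface at z = 0. Lengths are in mm, angles in rad, forces in N, time in s.
With the tool pointing down it reaches from about 350 to 875 mm from the base axis. Payload 4.2 kg.
Tool frame: the origin (TCP) lies between the finger pads; the fingertips stand 14 mm ahead of it and the grasp point (between the pads) lies 5 mm behind it; z points along the fingers, y is the line along which they close (so a half turn about z gives the same grasp; the last joint's range is limited). The gripper opens to 85 mm and grips with 20 to 120 N. Pads are 22 mm wide; open, the fingers measure 114 mm over their backs; the gripper's body (76 mm by 85 mm) begins 54 mm behind the grasp point. The pads swing forward as they close: fully open they stand 13 mm farther back than shut.
Start: joints at [-0.957, 0.385, 0.008, 0, -1.194, -0.259], TCP at [217.141, -586.045, 245.312] pointing down, gripper open.
Joint ranges: [-3.14, 3.14], [-1.21, 2.06], [-1.07, 1.41], [-3.16, 2.05], [-2.99, -0.16], [-3.1, 3.1]. Speed limits (rad/s): [2.79, 2.79, 3.14, 3.14, 3.14, 3.14].

## Interface

Orientations are given as a unit quaternion [x, y, z, w].
In Python, from bench import * gives the robot as it stands.
- The arm moves only by the tool carry_out, never from a script. Its argument "motion" is a list of rows, each a list of 7 numbers: the turn, a rotation vector about the tool's x, y, z in rad, then the shift along the tool's x, y, z in mm, then the opening, from -1 (shut) to 1 (fully open), so that 0 is half open. A call has 1 to 5 rows; each row is the pose to reach, as a shift and turn from the pose commanded when the call began, along the tool's axes at that moment; what a row does not reach only later rows make up. A row lasts 1/8 s, in which the tool goes at most 62.5 mm and 10.7 degrees, less where a joint would pass 70% of its speed; a pose out of reach is approached as far as the arm can. A call with a gripper value outside its range is refused whole. The fingers move at their own pace and stop on an object; the grip force is fixed at half the most. Time passes only in rows, so rows that repeat a pose let the fingers close. It gives the time, the measured TCP pose, the force, the opening and the grip force at its end, in the units of the state.
- read_state(): the state, without advancing time (a new reading comes with each control period).
- get_image(name): name is "side" or "top" or "wrist"; returns a dict with "color" (400x640x3 uint8, blue, green, red), "mtx" (3x3 intrinsics, pixels), "k1" (the pictures are not rectified: a ray, as slopes to the right and down, at radius r is drawn at 1 + k1 r^2 times it, then the intrinsics apply), "position" and "orientation" of the camera in the world. Camera axes: x right, y down, z forward; pixel columns grow to the right and rows downward; lengths in mm; the calibration is good to about 2 mm. A picture is of the moment at which its call begins. There is no depth.
- job_done(): hands the job in; it is judged then, once.
The state is a dict: "clock": time; "joints": joint angles; "joint_vel": joint speeds; "joint_efforts": joint torques, N m; "position": TCP position; "ee_rot": TCP orientation; "contact_force": force on the tool from outside, world axes, zero at the start; "wrist_torque": the same for the moment, N m; "gripper_width": finger opening in mm; "grasp_force": force on a finger pad.
Only numpy, scipy, OpenCV 4.12 (cv2) and the standard library are available. Lean on these libraries where they do the work, as an engineer would, in place of code of your own. Each camera call takes 0.05 s, during which the arm holds its last target. There are 200 camera calls.

## Task

Open the squat canister that is clamped to the bench: its black cap is child-resistant, so push it down hard against its spring and keep it down while you turn it anticlockwise until it comes free, then lift it off. Set the cap down in the clear tray, top side up and flat on the tray floor, without dropping it, and leave the tall bottle, the loose wheels and the motor where they are.

Things in the scene. Friction and masses are not known exactly. Their poses are not given: they have to be found in the camera images.
- canister: Squat aluminium canister, 64 mm diameter, in a dark steel clamp band on an aluminium base plate (116 x 100 x 8 mm) with four bolts; fixed to the bench, placed anew each time. Origin: centre of the plate's underside; z up along the canister's axis. Under the cap a 32 mm neck with three bayonet hooks and a sprung rubber plug, which always pushes the cap up, rises to z = 104 mm.
- shoulder (a point): Top of the canister's shoulder, on its axis, 78 mm above the bench; the shoulder slopes from 64 mm diameter at 68 mm height to 48 mm diameter here. The cap's lower rim stands 8 mm above this point when locked.
- cap: Black ribbed round cap, 54 mm outer diameter, 32 mm high, 45 g or so, hollow below (45 mm inside, 28 mm deep, three inward lugs). Origin: centre of its lower rim, 86 mm above the bench when locked; z up out of its flat top; its x axis marks the turning angle. At the start x lies within 0.16 rad of the canister's x axis.
- cap_grip (a point): On the cap's axis, 14 mm above its lower rim: a good height to grip. The spring holds the cap up in notches with 11 N, so it cannot turn. Pushed down 3.5 mm (15 N) or more it can; the force grows 1.2 N per mm, and it bottoms at 7 mm (19 N). Keep it down for the whole turn. If it will not lift afterwards it has slipped in the fingers or was not turned far enough: push and turn again.
- cap_top (a point): Centre of the cap's flat top, 32 mm above its lower rim. Turned anticlockwise seen from above, the cap is free about 1.07 to 1.22 rad past the canister's x axis; at about 1.22 to 1.25 rad a firm stop ends the turn. The turn from the start differs each time (0.9 to 1.4 rad): feel for the stop. Let up there, the spring raises the cap 4 mm above its locked height, and it lifts straight off.
- tray: Clear empty parts tray, 431 mm along its x by 284 mm along its y, walls 85 mm high, floor about 3 mm thick, loose on the bench to the right. Origin: centre of its underside, z up. A motor lies near the middle of its left wall (x 0 to 40 mm, y 60 to 90 mm); the part nearer the robot (negative x) is empty.
- motor: Small dark gear motor, 26 x 69 x 32 mm, lying in the tray; leave it there. Origin: centre of its underside.
- tall_bottle: Tall slim aluminium bottle, 58 mm diameter, 170 mm high, loose on the bench; not to be opened or moved. It may stand left or right of the canister. Origin: centre of its underside.
- tyre_wheel: Wheel with a grey tyre, 63 mm diameter, 24 mm high, lying flat and loose on the bench; leave it. Origin: centre of its underside.
- omni_wheel: Dark omni wheel, 64 mm diameter, 25 mm high, lying flat and loose on the bench; leave it. Origin: centre of its underside.
Not all that is in view belongs to the job. Leave any orange, purple or red look-alike of the cap alone.

How it is judged (in metres and radians):
On the way, in this order (a step that is already met when the one before it is completed fails the run):
1. the cap is pushed down on the canister, out of its notches, before it is turned (z of cap in the frame of canister below 0.0832 m and angle between the x axis of cap and the x axis of canister, either way round below 0.6 rad and horizontal distance between cap and canister below 0.005 m), for 0.05 s.
2. the cap has been turned free and comes up off the canister (z of cap in the frame of canister between 0.088 and 0.13 m and angle between the x axis of cap and the x axis of canister, either way round above 0.7 rad and horizontal distance between cap and canister below 0.015 m), for 0.05 s.
At the end, for the whole second after the job is handed in: The cap lies at rest in the tray, top side up (within 0.1 rad), its lower rim within 8 mm of the height of the tray's underside (flat on the tray floor) and its centre within 190 mm (along) and 120 mm (across) of the tray's centre, released (x of cap in the frame of tray between -0.19 and 0.19 m and y of cap in the frame of tray between -0.12 and 0.12 m and z of cap in the frame of tray below 0.008 m and angle between cap's own z axis and vertical below 0.1 rad and linear speed of cap below 0.02 m/s); the robot touches nothing.
It fails at once if the cap is dropped: away from the canister, it is let go with its lower rim more than 25 mm above the tray's underside (contact force between the fingers and cap below 0.05 N and horizontal distance between cap and canister above 0.04 m and z of cap in the frame of tray above 0.025 m).
It fails at once if the tall bottle is moved more than 30 mm (distance of tall_bottle from where it was at the start of the episode above 0.03 m).
It fails at once if the tyre wheel is moved more than 30 mm (distance of tyre_wheel from where it was at the start of the episode above 0.03 m).
It fails at once if the omni wheel is moved more than 30 mm (distance of omni_wheel from where it was at the start of the episode above 0.03 m).
It fails at once if the motor is moved more than 30 mm (distance of motor from where it was at the start of the episode above 0.03 m).
It also fails if it takes over 48 s, if anything falls off the work surface, if the arm or the gripper's body presses on something with over 40 N, if the wrist force passes 120 N, or if a joint passes its speed limit or range.

## Working session

There is one attempt and no reset: what is moved stays moved. The work goes in short steps, Python scripts to look and compute and a tool call to move; the robot and the scene stay as the last step left them, time stands still between calls to the robot, and variables do not carry over. Pictures are saved under pics/ and viewed, at most 10 in all, crops included, and the job is handed in when it is done.

Besides the shell and the picture viewer there is one more tool, called after "Emit:" as name([rows], argument=value, ...), one row to a line, values as JSON. carry_out: Moves the arm, as the interface text tells. Its arguments: {"type":"object","properties":{"motion":{"type":"array"}},"required":["motion"]}

```bash
mkdir -p pics; cat > h.py <<'E'
from bench import *
import numpy as np, cv2
from scipy.spatial.transform import Rotation as R
def ray(im,u,v):
    K=np.array(im["mtx"]);p=cv2.undistortPoints(np.array([[[u,v]]],float),K,np.array([im["k1"],0,0,0,0.]))[0,0]
    return R.from_quat(im["orientation"]).apply([p[0],p[1],1]),np.array(im["position"])
def at(im,u,v,z):
    d,o=ray(im,u,v);return o+d*(z-o[2])/d[2]
def px(im,P):
    q=R.from_quat(im["orientation"]).inv().apply(np.array(P,float)-im["position"])
    s=q[:2]/q[2];s=s*(1+im["k1"]*(s@s));K=np.array(im["mtx"]);return K[:2,:2]@s+K[:2,2]
E
python3 - <<'E'
from h import *
import pickle
d={n:get_image(n) for n in("top","side")}
pickle.dump(d,open("a.pkl","wb"))
for n in d: cv2.imwrite(f"pics/{n}0.png",d[n]["color"]);print(n,d[n]["position"],d[n]["orientation"],d[n]["k1"])
print(read_state())
E
```

```text
top [ 309.48155755   30.19223314 1058.40185782] [ 0.73762239 -0.66744614  0.06923485 -0.07506924] -0.0188905994291095
side [ 938.26584387 -543.12594172 1171.06651894] [ 0.90308191  0.31090415 -0.0952611  -0.28054767] -0.11803531742090695
{'clock': 0.1, 'joints': array([-9.57421281e-01,  3.85527294e-01,  6.77790948e-03, -3.80727809e-04,
       -1.19398208e+00, -2.58609242e-01]), 'joint_vel': array([ 0.00105698, -0.00301039,  0.0044006 ,  0.00073661, -0.00044286,
       -0.00022049]), 'joint_efforts': array([-4.69540191e-04, -3.93319774e+01,  1.88929081e+01,  4.19795841e+00,
       -2.60563487e-03, -2.76954992e-07]), 'position': array([ 216.95709417, -585.63174284,  244.31626303]), 'ee_rot': array([-1.76384946e-01,  9.84320773e-01,  9.51779836e-04, -2.48226927e-04]), 'contact_force': array([-1.07410006,  0.49226254, -0.75698515]), 'wrist_torque': array([ 0.02542894, -0.00492065, -0.00782591]), 'grasp_force': 0.0, 'gripper_width': 85.16891327413337}
```

View pics/top0.png

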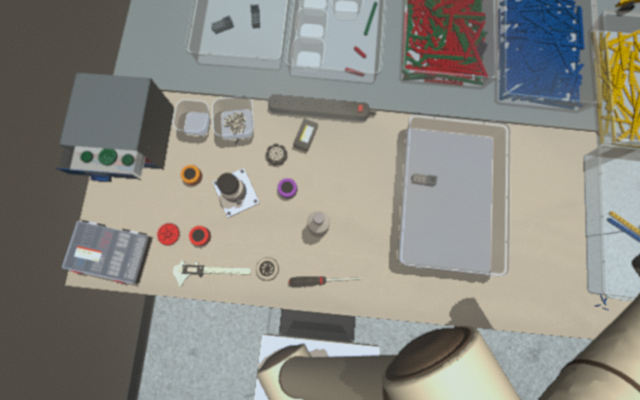

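View pics/side0.png

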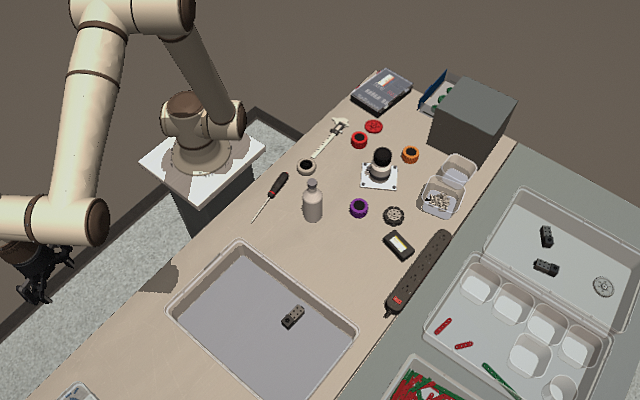

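The top view shows a black cap on the plated canister at about (230,184). The look-alikes are orange (190,175), purple (287,188) and red (199,236), and the tall bottle is at (317,222). In the side view the cap is at (383,155). Only the one on the bolted base plate is black, so that is the cap. I'll confirm it in one crop.

```bash
python3 - <<'E'
from h import *
import pickle
d=pickle.load(open("a.pkl","rb"))
a=d["top"]["color"][150:230,190:270];b=d["side"]["color"][130:210,340:420]
cv2.imwrite("pics/crop0.png",np.hstack([cv2.resize(x,(400,400),interpolation=cv2.INTER_CUBIC) for x in(a,b)]))
E
```

```text
(no output)
```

View pics/crop0.png

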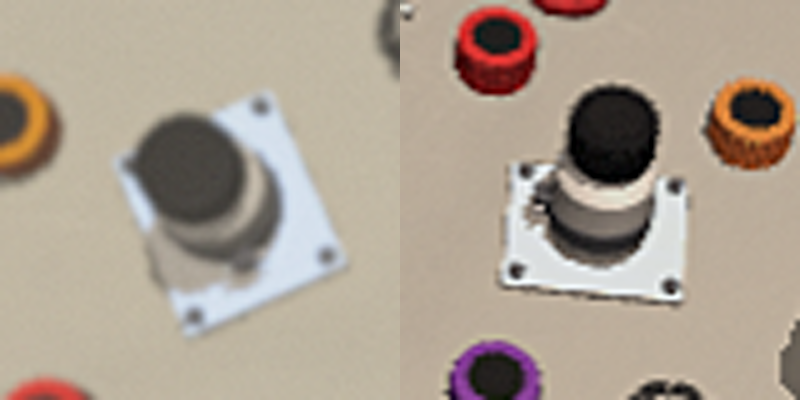

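```bash
python3 - <<'E'
from h import *
import pickle
d=pickle.load(open("a.pkl","rb"));t,s=d["top"],d["side"]
print("cap",at(t,228,183.2,118),at(s,382.6,153.8,118))
print("plate",at(t,235.6,192.1,8),at(s,379.4,175.8,8))
print("bottle",at(t,317.5,216,165),at(s,312,183,165))
print("motor",at(t,424,180,30),at(s,293,315,30))
print("tray top corners",[at(t,u,v,85).round() for u,v in((408,117),(509,124),(504,273),(398,267))])
print("tray",[at(s,u,v,85).round() for u,v in((240,242),(357,355),(168,305))])
b=[at(t,190+x/5,150+y/5,8)[:2] for x,y in((262,105),(327,256),(194,316))]
print(b[0]-b[1],b[1]-b[2])
E
```

```text
cap [527.00016357 279.20058876 118.        ] [532.10650789 278.94128894 118.        ]
plate [528.53180917 282.71096586   8.        ] [532.93339861 280.91404688   8.        ]
bottle [456.97283592  40.21553987 165.        ] [455.71148249  34.49016066 165.        ]
motor [ 612.11065083 -248.37145095   30.        ] [ 619.40619379 -252.95203203   30.        ]
tray top corners [array([ 773., -182.,   85.]), array([ 781., -464.,   85.]), array([ 371., -449.,   85.]), array([ 359., -177.,   85.])]
tray [array([ 388., -197.,   85.]), array([ 818., -250.,   85.]), array([ 370., -445.,   85.])]
[85.03076489 49.45057195] [ 42.01670903 -70.56508632]
```

Emit:
carry_out([
  [0, 0, 0, -40, 47, 0, 1],
  [0, 0, 0, -79, 94, 0, 1],
  [0, 0, 0, -119, 141, 0, 1],
  [0, 0, 0, -158, 187, 0, 1],
  [0, 0, 0, -198, 234, 0, 1],
])

```text
clock: 0.72
position: [321.6, -296.0, 245.1]
ee_rot: [-0.176, 0.984, 0.0, -0.0]
contact_force: [1.7, -0.1, 0.1]
gripper_width: 85.1
grasp_force: 0.0
```

Emit:
carry_out([
  [0, 0, 0, -40, 47, 0, 1],
  [0, 0, 0, -79, 94, 0, 1],
  [0, 0, 0, -119, 141, 0, 1],
  [0, 0, 0, -158, 187, 0, 1],
  [0, 0, 0, -198, 234, 0, 1],
])

```text
clock: 1.35
position: [425.9, -7.6, 245.4]
ee_rot: [-0.177, 0.984, 0.0, 0.0]
contact_force: [1.2, -0.1, -0.1]
gripper_width: 85.0
grasp_force: 0.0
```

Emit:
carry_out([
  [0, 0, 0, -40, 47, 0, 1],
  [0, 0, 0, -79, 94, 0, 1],
  [0, 0, 0, -119, 141, 0, 1],
  [0, 0, 0, -158, 187, 0, 1],
  [0, 0, 0, -198, 234, 0, 1],
])

```text
clock: 1.98
position: [530.4, 280.4, 244.9]
ee_rot: [-0.177, 0.984, -0.0, -0.0]
contact_force: [1.1, 0.0, -0.2]
gripper_width: 85.4
grasp_force: 0.0
```

```bash
cat > see.py <<'E'
from h import *
import sys,pickle
im=get_image("wrist");pickle.dump(im,open("w.pkl","wb"));cv2.imwrite(f"pics/{sys.argv[1]}.png",im["color"])
s=read_state();print(s["clock"],s["position"].round(1),s["joints"].round(3),s["ee_rot"].round(4),s["contact_force"].round(1),s["gripper_width"])
print(im["position"],R.from_quat(im["orientation"]).as_matrix().round(2))
for z,c in((118,(530,280)),(8,(530,280))):print(z,px(im,(*c,z)).round(1))
E
python3 see.py w1
```

```text
2.025 [533.2 286.6 243.6] [ 7.610e-01  3.510e-01 -4.800e-02  1.000e-03 -1.169e+00 -1.973e+00] [-1.785e-01  9.839e-01  5.000e-04  1.300e-03] [4.9 3.1 1.8] 85.26447557360976
[468.10918094 258.08559551 374.33663955] [[-0.35  0.9   0.25]
 [ 0.94  0.34  0.09]
 [ 0.    0.26 -0.96]]
118 [318.1 200.1]
8 [318.5 174.9]
```

View pics/w1.png

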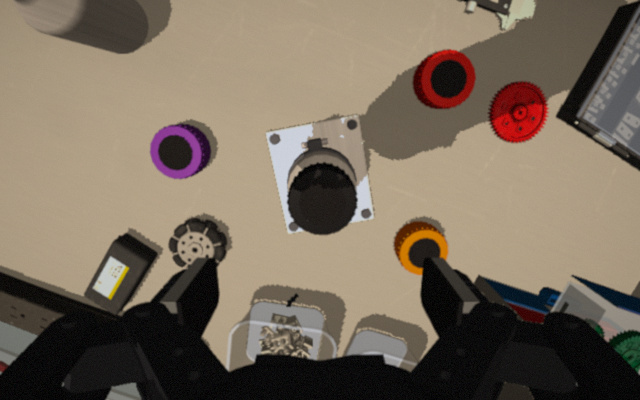

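The wrist view shows the black cap's top disc centred at about (322,198), against a predicted (318,200). The omni wheel (198,245) and the orange look-alike (425,248) are clear of the fingers and low.

```bash
python3 - <<'E'
from h import *
import pickle
w=pickle.load(open("w.pkl","rb"))
print(at(w,322,198,118),at(w,322,199,118))
b=[at(w,*p,8)[:2] for p in((274,138),(352,124),(365,214),(293,227))];print(np.mean(b,0),b)
s=read_state();print(s["position"],s["contact_force"])
E
```

```text
[527.36874402 282.21127998 118.        ] [528.11299692 282.48891836 118.        ]
[531.39640898 283.5220985 ] [array([509.26776925, 222.29589101]), array([467.25478678, 294.10518898]), array([553.34299018, 344.00180271]), array([595.72008971, 273.6855113 ])]
[533.20651803 286.63895098 243.574986  ] [4.88837368 3.11413627 1.79922857]
```

Emit:
carry_out([
  [0, 0, 0, 0, 3, 35, 1],
  [0, 0, 0, 0, 3, 70, 1],
  [0, 0, 0, 0, 3, 95, 1],
  [0, 0, 0, 0, 3, 95, 1],
  [0, 0, 0, 0, 3, 95, 1],
])

```text
clock: 2.65
position: [529.9, 281.7, 151.3]
ee_rot: [-0.177, 0.984, 0.0, 0.001]
contact_force: [1.0, 0.5, -0.1]
gripper_width: 85.6
grasp_force: 0.0
```

```bash
python3 see.py w2
```

```text
2.7 [530.  281.9 151.8] [ 7.580e-01  4.220e-01 -1.850e-01  1.000e-03 -9.610e-01 -1.975e+00] [-1.766e-01  9.843e-01  5.000e-04  1.200e-03] [ 0.  -0.9  0.9] 85.09487344775665
[467.25685619 259.23221785 280.57910558] [[-0.35  0.9   0.25]
 [ 0.94  0.34  0.09]
 [ 0.    0.27 -0.96]]
118 [314.7 245.8]
8 [316.4 194.9]
```

View pics/w2.png

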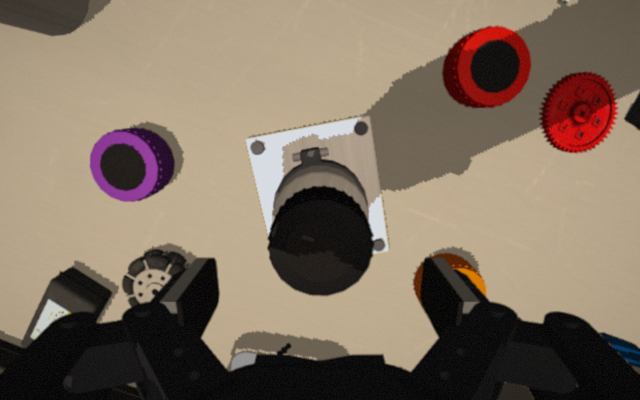

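```bash
python3 - <<'E'
from h import *
import pickle
w=pickle.load(open("w.pkl","rb"))
for v in(243,246):print(at(w,321.5,v,118))
print([at(w,u,270,151.8-5+13).round(1) for u in (217,424)])
s=R.from_quat([-0.177,.984,0,0]).inv()
print(s.apply(at(w,321.5,245,118)-[530,281.9,151.8]))
E
```

```text
[527.33890078 282.72479416 118.        ]
[528.87088731 283.29585964 118.        ]
[array([536.6, 242.6, 159.8]), array([508.7, 318. , 159.8])]
[ 1.11787239  1.7013663  33.8       ]
```

The disc centre is about (321,245), midway between the pads (217 and 424). It is aligned to 1–2 mm, so I'll descend and grip.

Emit:
carry_out([
  [0, 0, 0, 1, 1, 25, 1],
  [0, 0, 0, 1, 1, 48, 1],
  [0, 0, 0, 1, 1, 48, 1],
  [0, 0, 0, 1, 1, 48, 0],
  [0, 0, 0, 1, 1, 48, -0.5],
])

```text
clock: 3.32
position: [528.9, 282.3, 104.2]
ee_rot: [-0.177, 0.984, 0.0, 0.001]
contact_force: [-2.7, 0.2, 9.6]
gripper_width: 52.5
grasp_force: 60.6
```

Emit:
carry_out([
  [0, 0, 0, 0, 0, 0, -1],
  [0, 0, 0, 0, 0, 0, -1],
  [0, 0, 0, 0, 0, 0, -1],
  [0, 0, 0, 0, 0, 0, -1],
])

```text
clock: 3.82
position: [528.9, 282.3, 104.5]
ee_rot: [-0.177, 0.984, 0.0, 0.001]
contact_force: [-1.1, -1.5, 5.3]
gripper_width: 52.6
grasp_force: 61.9
```

Emit:
carry_out([
  [0, 0, 0, 0, 0, 3, -1],
  [0, 0, 0, 0, 0, 6, -1],
  [0, 0, 0, 0, 0, 7, -1],
  [0, 0, 0, 0, 0, 7, -1],
])

```text
clock: 4.32
position: [528.9, 282.3, 99.7]
ee_rot: [-0.177, 0.984, 0.0, 0.002]
contact_force: [-4.9, -3.3, 15.8]
gripper_width: 52.8
grasp_force: 62.9
```

Emit:
carry_out([
  [0, 0, 0, 0, 0, 3, -1],
  [0, 0, 0, 0, 0, 3, -1],
  [0, 0, 0, 0, 0, 3, -1],
])

```text
clock: 4.7
position: [528.9, 282.3, 97.5]
ee_rot: [-0.177, 0.984, 0.0, 0.002]
contact_force: [-6.3, -3.9, 18.7]
gripper_width: 52.9
grasp_force: 63.3
```

Emit:
carry_out([
  [0, 0, -0.12, 0, 0, 0.5, -1],
  [0, 0, -0.24, 0, 0, 0.5, -1],
  [0, 0, -0.36, 0, 0, 0.5, -1],
  [0, 0, -0.48, 0, 0, 0.5, -1],
  [0, 0, -0.48, 0, 0, 0.5, -1],
])

```text
clock: 5.32
position: [529.7, 282.1, 97.4]
ee_rot: [-0.407, 0.914, -0.001, 0.003]
contact_force: [-6.0, -4.7, 19.5]
gripper_width: 53.2
grasp_force: 63.2
```

```bash
cat > st.py <<'E'
from h import *
s=read_state();print(s["clock"],s["position"].round(1),s["joints"].round(3),s["contact_force"].round(1),s["wrist_torque"].round(2),s["gripper_width"],s["grasp_force"])
print("yaw",R.from_quat(s["ee_rot"]).as_matrix()[:2,0],np.arctan2(*R.from_quat(s["ee_rot"]).as_matrix()[[1,0],0]))
E
python3 st.py
```

```text
5.325 [529.7 282.1  97.4] [ 0.76   0.481 -0.246  0.004 -0.838 -1.496] [-6.  -4.7 19.5] [-1.4   1.14  0.15] 53.206645186832816 63.15230168402195
yaw [-0.66923462 -0.74303774] -2.303983561317154
```

Emit:
carry_out([
  [0, 0, -0.12, 0, 0, 0, -1],
  [0, 0, -0.24, 0, 0, 0, -1],
  [0, 0, -0.36, 0, 0, 0, -1],
  [0, 0, -0.36, 0, 0, 0, -1],
])

```text
clock: 5.82
position: [530.1, 281.8, 97.5]
ee_rot: [-0.564, 0.826, -0.001, 0.003]
contact_force: [-4.1, -5.0, 19.9]
gripper_width: 52.6
grasp_force: 63.1
```

```bash
python3 st.py
```

```text
5.825 [530.1 281.8  97.5] [ 0.76   0.482 -0.246  0.004 -0.838 -1.136] [-4.1 -5.  19.9] [-1.66  0.87  0.14] 52.60069313697316 63.08163072913885
yaw [-0.36464095 -0.93114315] -1.9440453494011303
```

Emit:
carry_out([
  [0, 0, -0.1, 0, 0, 0, -1],
  [0, 0, -0.2, 0, 0, 0, -1],
  [0, 0, -0.2, 0, 0, 0, -1],
])

```text
clock: 6.2
position: [530.3, 281.7, 97.4]
ee_rot: [-0.643, 0.766, -0.002, 0.003]
contact_force: [-2.8, -7.3, 19.3]
gripper_width: 52.6
grasp_force: 63.1
```

```bash
python3 st.py
```

```text
6.2 [530.3 281.7  97.4] [ 0.759  0.482 -0.246  0.005 -0.838 -0.936] [-2.8 -7.3 19.3] [-1.73  0.59  0.07] 52.62821285762222 63.13993278890848
yaw [-0.1727918  -0.98495628] -1.744460090244527
```

Emit:
carry_out([
  [0, 0, -0.1, 0, 0, 0, -1],
  [0, 0, -0.1, 0, 0, 0, -1],
])

```text
clock: 6.45
position: [530.4, 281.7, 97.5]
ee_rot: [-0.681, 0.733, -0.002, 0.003]
contact_force: [-2.3, -7.4, 17.7]
gripper_width: 52.5
grasp_force: 63.1
```

```bash
python3 st.py
```

```text
6.45 [530.4 281.7  97.5] [ 0.759  0.482 -0.246  0.005 -0.838 -0.836] [-2.3 -7.4 17.7] [-1.77  0.47  0.07] 52.46950453689551 63.11416922137141
yaw [-0.07353206 -0.99729173] -1.6443948997241813
```

Emit:
carry_out([
  [0, 0, -0.08, 0, 0, 0, -1],
  [0, 0, -0.08, 0, 0, 0, -1],
])

```text
clock: 6.7
position: [530.4, 281.7, 97.5]
ee_rot: [0.709, -0.705, 0.002, -0.003]
contact_force: [-2.2, -7.3, 19.0]
gripper_width: 52.4
grasp_force: 63.2
```

```bash
python3 st.py
```

```text
6.7 [530.4 281.7  97.5] [ 0.759  0.482 -0.246  0.005 -0.837 -0.756] [-2.2 -7.3 19. ] [-1.82  0.45  0.07] 52.42737851367026 63.156798519194126
yaw [ 0.00614111 -0.9999806 ] -1.5646551766690475
```

Emit:
carry_out([
  [0, 0, -0.08, 0, 0, 0, -1],
  [0, 0, -0.08, 0, 0, 0, -1],
])

```text
clock: 6.95
position: [530.5, 281.4, 97.4]
ee_rot: [0.736, -0.677, 0.002, -0.002]
contact_force: [-1.5, -7.6, 19.4]
gripper_width: 52.4
grasp_force: 63.6
```

```bash
python3 st.py
```

```text
6.95 [530.5 281.4  97.4] [ 0.759  0.482 -0.246  0.005 -0.838 -0.678] [-1.5 -7.6 19.4] [-2.06  0.23 -0.36] 52.40221939723681 63.601215183734894
yaw [ 0.0844395  -0.99642857] -1.486256155955573
```

The torque jumped from about 0.07 to -0.36 N m, which is the stop. I'll let up and lift.

Emit:
carry_out([
  [0, 0, 0, 0, 0, -4, -1],
  [0, 0, 0, 0, 0, -8, -1],
  [0, 0, 0, 0, 0, -12, -1],
  [0, 0, 0, 0, 0, -14, -1],
  [0, 0, 0, 0, 0, -14, -1],
])

```text
clock: 7.58
position: [530.4, 281.3, 106.8]
ee_rot: [0.736, -0.677, 0.001, -0.002]
contact_force: [7.7, -5.3, -2.0]
gripper_width: 52.5
grasp_force: 64.3
```

```bash
python3 st.py
```

```text
7.575 [530.4 281.3 106.8] [ 0.758  0.471 -0.236  0.003 -0.86  -0.678] [ 7.7 -5.3 -2. ] [-1.34 -2.24 -0.38] 52.53036620019081 64.25987273454666
yaw [ 0.08219395 -0.99661629] -1.4885095446731742
```

Emit:
carry_out([
  [0, 0, 0, 0, 0, -2, -1],
  [0, 0, 0, 0, 0, -4, -1],
  [0, 0, 0, 0, 0, -6, -1],
  [0, 0, 0, 0, 0, -6, -1],
])

```text
clock: 8.07
position: [530.3, 281.3, 110.5]
ee_rot: [0.735, -0.678, 0.001, -0.001]
contact_force: [11.3, -3.5, -12.0]
gripper_width: 52.5
grasp_force: 65.9
```

```bash
python3 st.py
```

```text
8.075 [530.3 281.3 110.5] [ 0.758  0.467 -0.231  0.002 -0.87  -0.678] [ 11.3  -3.5 -12. ] [-1.02 -3.3  -0.46] 52.497065689516056 65.94386547803879
yaw [ 0.08113645 -0.99670291] -1.4895705805215083
```

```bash
python3 - <<'E'
from h import *
a=get_image("wrist");b=get_image("side")
x,y=px(b,(530,281,100)).astype(int)
c=cv2.resize(b["color"][y-35:y+35,x-35:x+35],(400,400),interpolation=cv2.INTER_CUBIC)
w=a["color"][120:400,180:460]
cv2.imwrite("pics/c3.png",np.hstack([cv2.resize(w,(400,400)),c]))
s=read_state();print(s["position"],s["contact_force"],s["wrist_torque"])
E
```

```text
[530.28196156 281.30381375 110.5836604 ] [ 11.83585167  -2.34304725 -12.12320524] [-1.07896605 -3.29985997 -0.49381699]
```

View pics/c3.png

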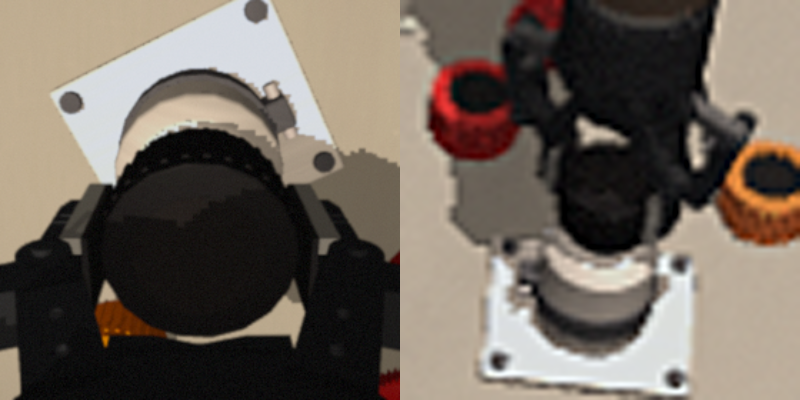

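The cap is still gripped, but it isn't lifting freely: it pulls back with 12 N and there is a sideways load. I'll push down again and turn further to feel for the stop properly.

Emit:
carry_out([
  [0, 0, 0, 0, 0, 7, -1],
  [0, 0, 0, 0, 0, 14, -1],
  [0, 0, 0, 0, 0, 20, -1],
  [0, 0, 0, 0, 0, 20, -1],
  [0, 0, 0, 0, 0, 20, -1],
])

```text
clock: 8.8
position: [530.7, 281.2, 97.5]
ee_rot: [0.736, -0.677, 0.002, -0.002]
contact_force: [-0.6, -9.0, 20.4]
gripper_width: 52.9
grasp_force: 68.8
```

```bash
python3 st.py
```

```text
8.8 [530.7 281.2  97.5] [ 0.759  0.482 -0.246  0.005 -0.838 -0.678] [-0.6 -9.  20.4] [-2.26  0.07 -0.3 ] 52.93396938511025 68.82615644484758
yaw [ 0.08408675 -0.99645843] -1.4866101733699852
```

Emit:
carry_out([
  [0, 0, -0.06, 0, 0, 0, -1],
  [0, 0, -0.06, 0, 0, 0, -1],
])

```text
clock: 9.05
position: [530.8, 281.1, 97.5]
ee_rot: [0.755, -0.656, 0.002, -0.003]
contact_force: [0.2, -8.7, 18.9]
gripper_width: 52.5
grasp_force: 69.9
```

```bash
python3 st.py
```

```text
9.05 [530.8 281.1  97.5] [ 0.758  0.482 -0.246  0.004 -0.837 -0.621] [ 0.2 -8.7 18.9] [-2.29 -0.01 -1.32] 52.501988487214845 69.88274484872818
yaw [ 0.13921828 -0.99026138] -1.4311243182388902
```

The stop is firm: 1.3 N m for 0.06 rad. So the cap was pressed hard against it during the lift. I'll back off about 0.14 rad into the free window, then let up.

Emit:
carry_out([
  [0, 0, 0.07, 0, 0, 0, -1],
  [0, 0, 0.13, 0, 0, 0, -1],
  [0, 0, 0.13, 0, 0, 0, -1],
])

```text
clock: 9.43
position: [530.8, 281.7, 97.5]
ee_rot: [0.713, -0.702, 0.002, -0.003]
contact_force: [0.5, -6.1, 18.5]
gripper_width: 52.4
grasp_force: 68.5
```

```bash
python3 st.py
```

```text
9.425 [530.8 281.7  97.5] [ 0.759  0.482 -0.246  0.005 -0.837 -0.747] [ 0.5 -6.1 18.5] [-1.98  0.1   0.  ] 52.40768348533534 68.48240051418543
yaw [ 0.01542004 -0.99988049] -1.5553756701605395
```

Emit:
carry_out([
  [0, 0, 0, 0, 0, -5, -1],
  [0, 0, 0, 0, 0, -10, -1],
  [0, 0, 0, 0, 0, -14, -1],
  [0, 0, 0, 0, 0, -14, -1],
])

```text
clock: 9.93
position: [530.3, 281.7, 108.6]
ee_rot: [0.712, -0.702, 0.001, -0.002]
contact_force: [3.9, -4.7, 5.9]
gripper_width: 52.5
grasp_force: 67.3
```

```bash
python3 st.py
```

```text
9.925 [530.3 281.7 108.6] [ 0.759  0.469 -0.235  0.004 -0.863 -0.747] [ 3.9 -4.7  5.9] [-1.33 -1.03 -0.05] 52.5289283061928 67.27240517735481
yaw [ 0.0146279  -0.99989246] -1.5561678962463
```

At z 108.6 the spring still pushes up with 6 N, so the cap is free. I'll lift straight off.

Emit:
carry_out([
  [0, 0, 0, 0, 0, -4, -1],
  [0, 0, 0, 0, 0, -8, -1],
  [0, 0, 0, 0, 0, -14, -1],
  [0, 0, 0, 0, 0, -22, -1],
  [0, 0, 0, 0, 0, -30, -1],
])

```text
clock: 10.55
position: [527.9, 282.2, 136.7]
ee_rot: [0.712, -0.702, -0.0, -0.0]
contact_force: [0.9, 0.5, -0.5]
gripper_width: 52.8
grasp_force: 66.6
```

```bash
python3 st.py
```

```text
10.55 [527.9 282.2 136.7] [ 0.761  0.436 -0.205 -0.    -0.929 -0.747] [ 0.9  0.5 -0.5] [-0.04 -0.03 -0.01] 52.78505883397015 66.5842904895544
yaw [ 0.01418283 -0.99989922] -1.5566130142605101
```

Emit:
carry_out([
  [0, 0, 0, 0, 0, -40, -1],
  [0, 0, 0, 0, 0, -80, -1],
  [0, 0, 0, 0, 0, -108, -1],
  [0, 0, 0, 40, 4, -108, -1],
  [0, 0, 0, 95, 9, -108, -1],
])

```text
clock: 11.18
position: [520.0, 187.1, 244.8]
ee_rot: [0.713, -0.701, 0.0, -0.001]
contact_force: [0.0, -0.4, -1.2]
gripper_width: 52.5
grasp_force: 66.6
```

Emit:
carry_out([
  [0, 0, 0, 55, 5, 0, -1],
  [0, 0, 0, 110, 10, 0, -1],
  [0, 0, 0, 165, 15, 0, -1],
  [0, 0, 0, 220, 20, 0, -1],
  [0, 0, 0, 275, 25, 0, -1],
])

```text
clock: 11.8
position: [498.7, -89.8, 244.8]
ee_rot: [0.712, -0.702, 0.0, -0.001]
contact_force: [0.7, -1.5, -0.6]
gripper_width: 52.3
grasp_force: 66.6
```

Emit:
carry_out([
  [0, 0, 0, 55, 6, 0, -1],
  [0, 0, 0, 110, 12, 0, -1],
  [0, 0, 0, 165, 18, 0, -1],
  [0, 0, 0, 205, 24, 0, -1],
  [0, 0, 0, 232, 28, 0, -1],
])

```text
clock: 12.42
position: [473.9, -322.3, 244.4]
ee_rot: [0.712, -0.703, 0.0, -0.0]
contact_force: [-0.0, -0.5, -0.2]
gripper_width: 52.1
grasp_force: 66.6
```

```bash
python3 st.py; python3 see.py w4; python3 - <<'E'
from h import *
import pickle
b=get_image("side")["color"][170:400,150:400]
a=pickle.load(open("w.pkl","rb"))["color"]
cv2.imwrite("pics/c4.png",np.hstack([cv2.resize(a,(400,250)),cv2.resize(b,(272,250))]))
E
```

```text
12.425 [ 473.9 -322.3  244.4] [-0.315  0.297 -0.125 -0.    -1.148  0.328] [-0.  -0.5 -0.2] [ 0.05 -0.03  0.02] 52.055202352047466 66.62415280938148
yaw [ 0.01271677 -0.99991914] -1.5580792103423204
12.475 [ 473.7 -324.4  244.2] [-3.180e-01  2.990e-01 -1.230e-01  1.000e-03 -1.148e+00  3.290e-01] [ 7.111e-01 -7.031e-01  5.000e-04  3.000e-04] [ 0.7 -1.   0.1] 52.54750475121083
[ 474.85916611 -388.31282743  373.75101658] [[-1.   -0.01 -0.  ]
 [-0.01  0.96  0.26]
 [-0.    0.26 -0.96]]
118 [274.5 612.6]
8 [281.2 533.8]
```

View pics/c4.png

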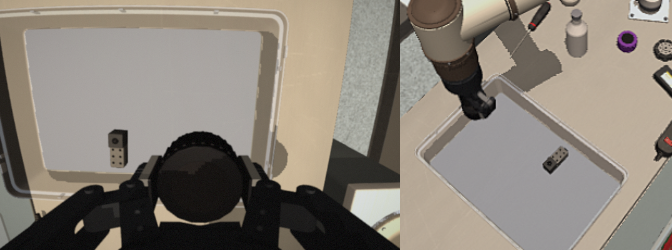

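The cap is held over the tray. In the wrist view the motor is at about (190,238) and the tray's near inner floor edge at about column 430. I'll check clearances numerically.

```bash
python3 - <<'E'
from h import *
import pickle
w=pickle.load(open("w.pkl","rb"))
for n,u,v,z in(("motor",189,235,30),("far-near floor edge",428,50,3),("floor left top",38,48,3),("floor left edge bottom",70,272,3),("floor near edge",390,277,3),("rim near",450,250,85)):print(n,at(w,u,v,z).round())
E
```

```text
motor [ 614. -259.   30.]
far-near floor edge [ 365. -452.    3.]
floor left top [ 775. -456.    3.]
floor left edge bottom [ 782. -197.    3.]
floor near edge [ 388. -199.    3.]
rim near [ 354. -268.   85.]
```

Emit:
carry_out([
  [0, 0, 0, 0, 0, 55, -1],
  [0, 0, 0, 0, 0, 110, -1],
  [0, 0, 0, 0, 0, 160, -1],
  [0, 0, 0, 0, 0, 200, -1],
  [0, 0, 0, 0, 0, 212, -1],
])

```text
clock: 13.15
position: [473.3, -319.5, 29.9]
ee_rot: [0.712, -0.702, -0.002, 0.001]
contact_force: [-0.6, -0.7, -1.0]
gripper_width: 52.5
grasp_force: 66.6
```

Emit:
carry_out([
  [0, 0, 0, 0, 0, 4, -1],
  [0, 0, 0, 0, 0, 8, -1],
  [0, 0, 0, 0, 0, 10, -1],
  [0, 0, 0, 0, 0, 10, -1],
])

```text
clock: 13.65
position: [474.7, -321.0, 22.5]
ee_rot: [0.712, -0.702, 0.001, -0.0]
contact_force: [-0.5, -0.6, -1.3]
gripper_width: 52.8
grasp_force: 66.6
```

Emit:
carry_out([
  [0, 0, 0, 0, 0, 2, -1],
  [0, 0, 0, 0, 0, 2, -1],
  [0, 0, 0, 0, 0, 2, -1],
])

```text
clock: 14.02
position: [474.9, -321.1, 21.7]
ee_rot: [0.712, -0.702, 0.001, -0.0]
contact_force: [-2.2, 2.3, 8.0]
gripper_width: 52.5
grasp_force: 67.4
```

Contact with the tray floor (8 N), so I'll release.

Emit:
carry_out([
  [0, 0, 0, 0, 0, -1, -1],
  [0, 0, 0, 0, 0, -1, 0.4],
  [0, 0, 0, 0, 0, -1, 1],
  [0, 0, 0, 0, 0, -1, 1],
  [0, 0, 0, 0, 0, -1, 1],
])

```text
clock: 14.65
position: [474.3, -320.8, 20.6]
ee_rot: [0.712, -0.702, -0.0, 0.0]
contact_force: [-0.6, -0.6, 0.3]
gripper_width: 85.3
grasp_force: 0.0
```

Emit:
carry_out([
  [0, 0, 0, 0, 0, -15, 1],
  [0, 0, 0, 0, 0, -50, 1],
  [0, 0, 0, 0, 0, -105, 1],
  [0, 0, 0, 0, 0, -160, 1],
  [0, 0, 0, 0, 0, -160, 1],
])

```text
clock: 15.28
position: [477.2, -322.1, 187.6]
ee_rot: [0.712, -0.702, 0.006, -0.002]
contact_force: [-0.4, -0.5, -1.0]
gripper_width: 85.4
grasp_force: 0.0
```

```bash
python3 see.py w5
```

```text
15.325 [ 475.5 -321.2  184.4] [-0.312  0.346 -0.213  0.    -1.004  0.326] [ 0.712  -0.7021  0.0031 -0.0015] [-0.7  0.4 -0.6] 85.32728026034712
[ 476.82601355 -387.39238615  317.2858184 ] [[-1.   -0.02  0.01]
 [-0.01  0.97  0.26]
 [-0.01  0.26 -0.97]]
118 [272.6 660. ]
8 [280.3 574.5]
```

View pics/w5.png

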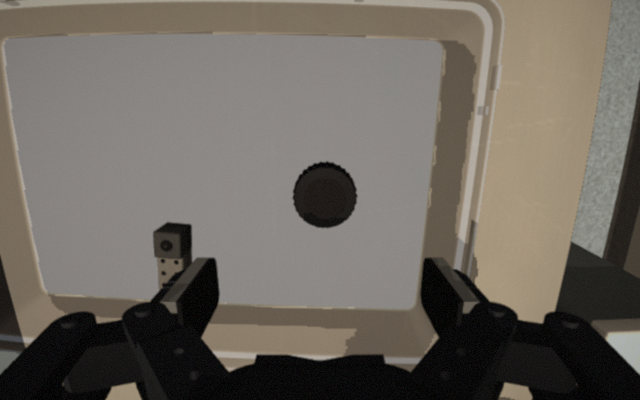

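The cap lies flat, top side up, on the tray floor at about (325,194). The motor at (172,243) hasn't moved and the gripper is clear.

```bash
python3 -c "
from bench import *
print(job_done())"
```

```text
the job is handed in; nothing more can be done
None
```

I took the cap off the canister and set it flat, top side up, in the tray at about x 475, y -321 mm. The first lift caught because the cap was hard against the stop; after pushing it down again and backing off slightly it came free. The job was handed in at about 15 s, and no verdict was shown.

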